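Load a slotted check weight on a weighing stand's stem

TASK

Load the loose brass slotted weight onto the check-weighing stand, on top of the steel weight already there: slide it in sideways round the stem, under the black knob, with its slot opening turned opposite to the steel weight's slot, and feel for the point where the bottom of its slot just meets the stem. Then lower it so that its hollow underside drops over the raised boss and it lies flat on the steel weight, and let go. The weigh cell is delicate, so be gentle: never press the weight on the stand, or the gripper on it, with more than 15 N in any direction.

Things in the scene. Friction and masses are not known exactly. Their poses are not given: they have to be found in the camera images.
- weight: Loose brass slotted weight, 0.14 to 0.28 kg: disc of 80 mm diameter, 14 mm thick, with a black upright grip on a tab. Origin: middle of the underside; z up; slot opens to +x, tab lies to -x (to x = -71). Slot 12 mm wide, flared to about 20 at the rim; its flat bottom is at x = -4.5, so the origin is on the stem's axis when it touches the stem. Underside: round recess 28 mm across, 8 deep, about the origin.
- grip (a point): Point in the brass weight's upright grip, at [-58, 0, 30] mm in the weight's frame. The grip is a block 14 mm wide (weight y), 24 mm long (weight x), standing on the 10 mm high tab, its top 43 mm above the weight's underside; grip it across its 14 mm, fingertips just above the tab.
- stand: Fixed check-weighing stand. Origin: middle of the base's underside, on the worktop; z up; white base 190 (x) x 120 (y) x 26 mm, black strip on its -x end. A steel weight, fixed, shaped like the brass one, is already on its stem: slot open to the stand's -x, grey grip to +x (46 to 70 mm beyond the stem, top at z = 87). The brass one must come in moving along the stand's +x, its own x along the stand's x.
- mid (a point): Fixed point on the stand's middle line, [0, 0, 58] mm in its frame: the stem would be here if its carriage stood in the middle. But the carriage is clamped ANYWHERE up to 18 mm to either side along the stand's x (not reported; find the stem by feel or sight; y = 0 always). The stem gives springily, 8 N per mm along x, 6 N per mm downward, as it is pressed.
- gap (a point): Fixed point [0, 0, 75] mm in the stand's frame, a good height for the underside of the brass weight as it slides in. Steel stem 9 mm in diameter; black knob on it, 28 mm in diameter, from z = 104 to 118. Steel weight's top face at z = 57 to 58; round the stem on it a boss 24 mm in diameter, 5 high (top 63). The brass weight ends with its underside at z = 57 to 58.
Things that resemble listed ones, but are neither listed nor needed, are in the scene too. What is meant by the weight is not white, and is the larger of those in its own colour.

How it is judged:
On the way, in this order (a step that is already met when the one before it is completed fails the run):
1. the brass weight is lifted clear of the worktop (height (world z) of weight above 0.03 m), for 0.2 s.
2. the brass weight is round the stem between boss and knob, level, its slot opening opposite to the steel weight's (x of weight in the frame of stand between -0.023 and 0.023 m and y of weight in the frame of stand between -0.004 and 0.004 m and x of grip in the frame of stand below -0.03 m and y of grip in the frame of stand between -0.025 and 0.025 m and z of weight in the frame of stand between 0.0605 and 0.092 m and angle between weight's own z axis and vertical below 0.2 rad), for 0.1 s.
At the end, for the whole second after the job is handed in: The brass weight rests released and flat on the steel one (underside 54 to 59.5 mm up, so its recess is over the boss; tilt under 0.06 rad), round the stem (within 23 mm along, 4 mm across the stand's middle), its slot opening opposite to the steel one's within about 25 degrees (x of weight in the frame of stand between -0.023 and 0.023 m and y of weight in the frame of stand between -0.004 and 0.004 m and x of grip in the frame of stand below -0.03 m and y of grip in the frame of stand between -0.025 and 0.025 m and z of weight in the frame of stand between 0.054 and 0.0595 m and angle between weight's own z axis and vertical below 0.06 rad and linear speed of weight below 0.02 m/s and contact force between weight and the fingers below 0.1 N); the robot touches nothing.
It fails at once if the brass weight presses on the stand, its stem or the steel weight with more than 15 N (contact force between weight and stand above 15 N).
It fails at once if the robot presses on the stand, its stem or the steel weight with more than 15 N (contact force between the arm and stand above 15 N).
It fails at once if the fingers press on the stand, its stem or the steel weight with more than 15 N (contact force between the fingers and stand above 15 N).
It also fails if it takes over 45 s, if anything falls off the work surface, if the arm or the gripper's body presses on something with over 40 N, if the wrist force passes 120 N, or if a joint passes its speed limit or range.

ROBOT

A 7-joint arm with a two-finger parallel gripper is mounted at the origin on the work surface; the furniture and walls round the work are solid. World frame = base frame: x ahead of the robot, y to its left, z up, the work surface at z = 0. Lengths are in m, angles in rad, forces in N, time in s.
With the tool pointing down it reaches from about 0.4 to 0.85 m from the base axis. Payload 10.4 kg.
Tool frame: the origin (TCP) lies at the centre of the arm's flange, where the gripper is bolted on; the fingertips stand 182 mm ahead of it and the grasp point (between the pads) lies ahead of it (hold_point_z is the z of the grasp point in the tool frame, in m); z points along the fingers, y is the direction in which the jaws open and shut (so a half turn about z gives the same grasp; the last joint's range is limited). The gripper opens to 87 mm and grips with 3 to 60 N. Pads are 19 mm wide; open, the fingers measure 117 mm over their backs; the gripper's body (75 mm by 190 mm) begins 51 mm behind the grasp point.
Start: joints at [-1.333, 0.332, -0.065, 1.46, 0.022, 1.35, -0.088], TCP at [0.161, 0.604, 0.405] pointing down, gripper open.
Joint ranges: [-2.6, 2.6], [-0.5, 2.12], [-1.47, 1.34], [0.16, 2.42], [-1.27, 4.41], [0.06, 2.06], [-2.6, 2.6]. Speed limits (rad/s): [2.22, 2.22, 2.79, 2.79, 3.14, 3.14, 3.14].

INTERFACE

Orientations are given as a unit quaternion [x, y, z, w].
In Python, from cell import get_obs, capture, job_done, search_frame, hold_point_z gives the robot as it stands.
- The arm moves only by the tool step_arm, never from a script. Its argument "increments" is a list of rows, each a list of 3 entries, a list of its own where there are three numbers: the shift along the tool's x, y, z each as a share of 30 mm, from -1 to 1, then the turn, a rotation vector about the tool's x, y, z each as a share of 6 degrees, from -1 to 1, then the closure, from 0 (fully open) to 1 (shut). In form: [[[dx, dy, dz], [rx, ry, rz], jaw], ...]. A call has 1 to 10 rows; each row shifts and turns the pose as measured when the row begins, along the tool's axes as they then stand; what a row does not reach is not made up. A row lasts 1/8 s, in which the tool goes at most 62.5 mm and 10.7 degrees, less where a joint would pass 70% of its speed; a pose out of reach is approached as far as the arm can. A call with a number of a shift or a turn outside -1 to 1 is refused whole. A call with a gripper value outside its range is refused whole. The fingers move at their own pace and stop on an object; "newtons" is the grip in N (left out, the last holds). Time passes only in rows, so rows that do not move let the fingers close. It gives the time, the measured TCP pose, the force and the opening at its end, in the units of the state.
- get_obs(): the state, without advancing time (a new reading comes with each control period).
- capture(name): name is "side" or "top" or "wrist"; returns a dict with "color" (480x640x3 uint8, blue, green, red), "fx", "fy", "cx", "cy" (pixels), "R" (3x3) and "t" (3): a world point X has camera coordinates R X + t. Camera axes: x right, y down, z forward; pixel columns grow to the right and rows downward; lengths in m; the calibration is good to about 2 mm. A picture is of the moment at which its call begins. There is no depth.
- job_done(): hands the job in, once; it reports no verdict.
Trained networks look in a picture, given as the dict that the camera call returned (one of the last four; its "shot" number tells which), for a name from the list of things; names that differ only in an ending like _2 or _b are one class to them, and where a whole thing is asked for, a point or a joint stands for the part that bears it (a point fixed in the world has none). Each returns a list of dicts, best first, with "score" (0 to 1); they miss things now and then, are a little off and sometimes report something else, mostly with a low value. They report only what shows in the picture. A call takes as long as a camera call. They do not tell look-alikes from the thing itself.
- search_frame(picture, thing): "bbox" ([left, top, right, bottom] in pixels, round what is visible of it).
The state is a dict: "time": time; "joint_pos": joint angles; "dq": joint speeds; "tau": joint torques, N m; "tcp_pos": TCP position; "tool_rot": TCP orientation; "ft_force": force on the tool from outside, world axes, zero at the start; "torque": the same for the moment, N m; "grip_width": opening from 0.0 (shut) to 1.0 (fully open).
Only numpy, scipy, OpenCV 4.12 (cv2) and the standard library are available. Lean on these libraries where they do the work, as an engineer would, in place of code of your own. Each camera call takes 0.05 s, during which the arm holds its last target.

## Working session

There is one attempt and no reset: what is moved stays moved. The work goes in short steps, Python scripts to look and compute and a tool call to move; the robot and the scene stay as the last step left them, time stands still between calls to the robot, and variables do not carry over. Pictures are saved under pics/ and viewed, and the job is handed in when it is done.

Besides the shell and the picture viewer there is one more tool, called after "Emit:" as name([rows], argument=value, ...), one row to a line, values as JSON. step_arm: Moves the arm, as the interface text tells. Its arguments: {"type":"object","properties":{"increments":{"type":"array","items":{"type":"array"}},"newtons":{"type":"number"}},"required":["increments"]}

```bash
ls; mkdir -p pics; cat > h.py <<'E'
import numpy as np,cv2,json
from cell import *
def shot(n,f):
    p=capture(n); cv2.imwrite('pics/'+f+'.png',p['color']); return p
def ray(p,u,v):
    R=np.array(p['R']);t=np.array(p['t'])
    d=R.T@np.array([(u-p['cx'])/p['fx'],(v-p['cy'])/p['fy'],1]);c=-R.T@t
    return c,d
def atz(p,u,v,z):
    c,d=ray(p,u,v); return c+d*(z-c[2])/d[2]
def proj(p,X):
    x=np.array(p['R'])@np.array(X)+np.array(p['t']); return [p['fx']*x[0]/x[2]+p['cx'],p['fy']*x[1]/x[2]+p['cy']]
E
python3 - <<'E'
from h import *
print(get_obs(),hold_point_z)
for n in ['top','side','wrist']:
    p=shot(n,n+'0')
    print(n,p['fx'],np.round(ray(p,320,240),3).tolist())
    for th in ['weight','grip','stand']:
        print(th,[(r['score'],np.round(r['bbox']).tolist()) for r in search_frame(p,th)])
E
```

```text
pics
{'time': 0.0, 'joint_pos': array([-1.33261185,  0.33283525, -0.0647001 ,  1.46096835,  0.02158885,
        1.34994343, -0.0884988 ]), 'dq': array([ 0.00123767,  0.00044877,  0.00047915, -0.00135272, -0.00096782,
        0.00173948, -0.00127332]), 'tau': array([-3.44219252e-04, -6.23263335e+01,  2.44027027e-02, -3.89895165e+01,
       -6.12960686e-02,  3.97766777e-02,  1.52953635e-04]), 'tcp_pos': array([0.16110404, 0.60372486, 0.40396373]), 'tool_rot': array([ 1.30012911e-01,  9.91512032e-01, -7.26771626e-04, -6.46969759e-05]), 'ft_force': array([-0.25080772,  0.21657164,  0.25928583]), 'torque': array([-0.02829101,  0.01734743, -0.00498152]), 'grip_width': 0.9997997511000618} 0.1635
top 487.876003829915 [[0.514, 0.057, 0.942], [0.084, 0.009, -0.996]]
weight [(0.86, [157.0, 240.0, 215.0, 281.0]), (0.72, [239.0, 236.0, 280.0, 294.0])]
grip [(0.92, [238.0, 236.0, 280.0, 294.0]), (0.87, [157.0, 240.0, 215.0, 284.0]), (0.75, [241.0, 170.0, 273.0, 214.0])]
stand [(0.81, [406.0, 220.0, 478.0, 322.0])]
side 492.21686133426346 [[0.349, 0.779, 0.652], [0.238, -0.781, -0.578]]
weight [(0.69, [220.0, 299.0, 258.0, 337.0]), (0.64, [251.0, 351.0, 307.0, 425.0]), (0.59, [283.0, 307.0, 345.0, 348.0])]
grip [(0.73, [215.0, 303.0, 257.0, 334.0]), (0.72, [281.0, 310.0, 347.0, 349.0]), (0.64, [251.0, 348.0, 304.0, 426.0])]
stand [(0.63, [313.0, 184.0, 405.0, 255.0])]
wrist 384.5468950993948 [[0.09, 0.623, 0.384], [0.266, -0.064, -0.962]]
weight []
grip []
stand []
```

View pics/top0.png

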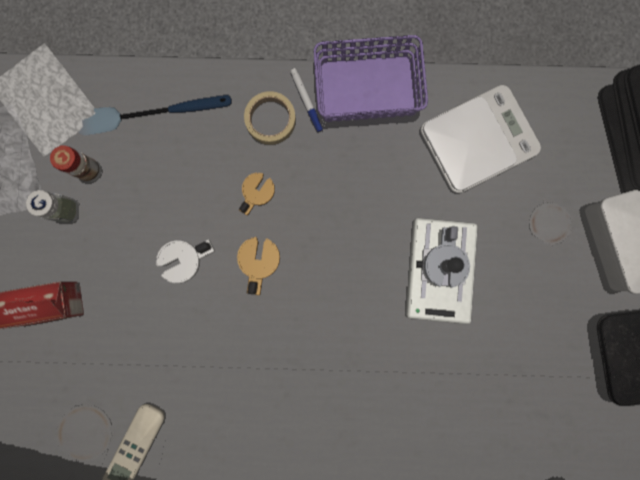

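View pics/side0.png

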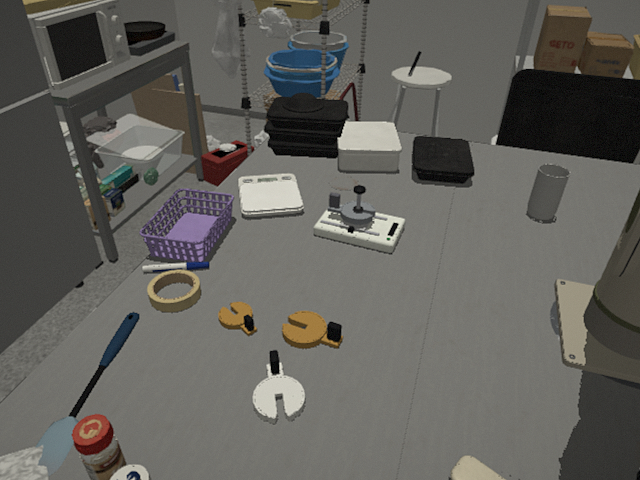

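```bash
python3 - <<'E'
import cv2,numpy as np
t=cv2.imread('pics/top0.png')
a=cv2.resize(t[160:300,150:290],(700,700)[:2],interpolation=cv2.INTER_CUBIC);cv2.imwrite('pics/c1.png',a[:600])
b=cv2.resize(t[210:330,390:500],None,fx=5,fy=5,interpolation=cv2.INTER_CUBIC);cv2.imwrite('pics/c2.png',b)
E
python3 - <<'E'
import cv2,numpy as np
t=cv2.imread('pics/top0.png')
b=cv2.resize(t[225:305,145:295],None,fx=5,fy=5,interpolation=cv2.INTER_CUBIC);cv2.imwrite('pics/c3.png',b)
E
```

```text
(no output)
```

View pics/c2.png

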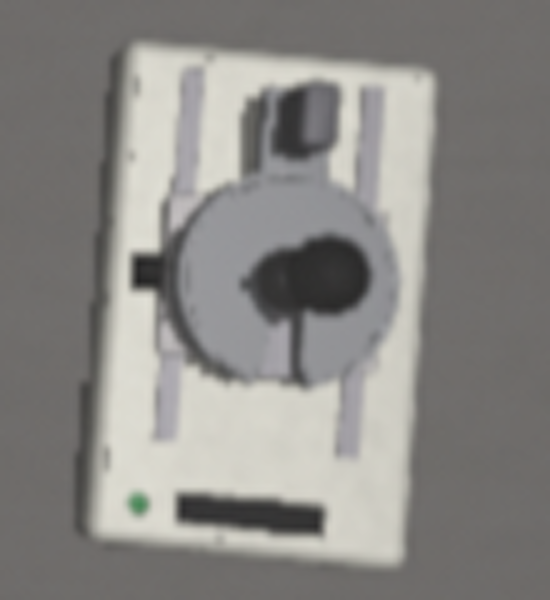

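View pics/c3.png

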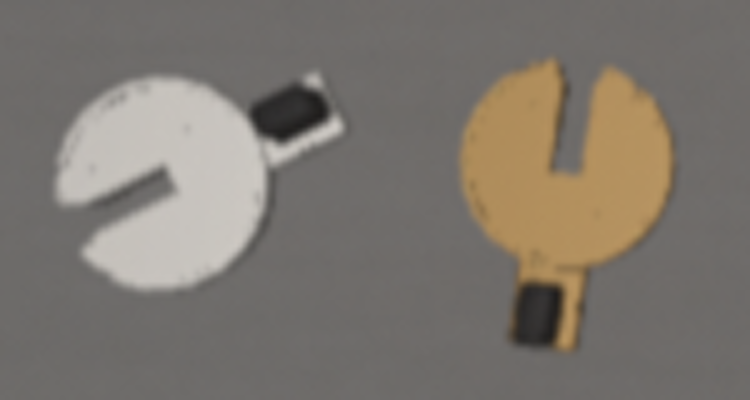

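Look-alikes: small brass weight at top-view px (257,192), white weight at (180,260), and large brass weight at (258,262). The large brass one is the weight: it isn't white and is the larger of the two brass ones. The close crop c3 shows its slot opening up (-row) and its grip at (253,287). The stand is at about (443,271), with its black strip at the bottom (440,313), so its -x points down the image.

```bash
cat > fit.py <<'E'
from h import *
from scipy.optimize import minimize
def hullmask(p,pts,m):
    q=np.array([proj(p,X) for X in pts])*16
    cv2.fillConvexPoly(m,cv2.convexHull(np.round(q).astype(np.int32).reshape(-1,1,2)),1,shift=4)
S=3
def up(p):  # supersampled camera
    q=dict(p); 
    for k in('fx','fy'): q[k]=p[k]*S
    q['cx']=p['cx']*S+(S-1)/2; q['cy']=p['cy']*S+(S-1)/2
    return q
def model_weight(p,x,y,a,z0=0.0):
    c,s=np.cos(a),np.sin(a)
    T=lambda P:[(x+c*u-s*v,y+s*u+c*v,z0+w) for u,v,w in P]
    m=np.zeros((480*S,640*S),np.uint8)
    th=np.linspace(0,2*np.pi,73)
    hullmask(p,T([(.04*np.cos(t),.04*np.sin(t),h) for t in th for h in(0,.014)]),m)
    sl=np.zeros_like(m)
    # slot visible through: intersect top and bottom
    a1=np.zeros_like(m);b1=np.zeros_like(m)
    prof=[(-.0045,-.006),(.03,-.006),(.042,-.010),(.042,.010),(.03,.006),(-.0045,.006)]
    for h,mm in((.014,a1),(0,b1)):
        hp=np.array([proj(p,X) for X in T([(u,v,h) for u,v in prof])])
        cv2.fillPoly(mm,[np.round(hp*16).astype(np.int32)],1,shift=4)
    m[(a1>0)&(b1>0)]=0
    hullmask(p,T([(u,v,h) for u in(-.071,-.035) for v in(-.01,.01) for h in(0,.01)]),m)
    hullmask(p,T([(u,v,h) for u in(-.07,-.046) for v in(-.007,.007) for h in(.01,.043)]),m)
    return m
def model_base(p,x,y,a,z0=0.0):
    c,s=np.cos(a),np.sin(a)
    m=np.zeros((480*S,640*S),np.uint8)
    hullmask(p,[(x+c*u-s*v,y+s*u+c*v,h) for u in(-.095,.095) for v in(-.06,.06) for h in(0,.026)],m)
    return m
def fit(views,model,x0):
    # views: list of (picture, mask at S scale)
    def cost(v):
        k=0
        for p,M,box in views:
            m=model(up(p),*v)
            l,t,r,b=[S*int(i) for i in box]
            k+=1-(m[t:b,l:r]&M[t:b,l:r]).sum()/max(1,(m[t:b,l:r]|M[t:b,l:r]).sum())
        return k
    best=None
    for sc in(.006,.002):
        r=minimize(cost,x0,method='Nelder-Mead',options=dict(initial_simplex=[x0]+[[x0[j]+(sc*(8 if j==2 else 1) if j==i else 0) for j in range(3)] for i in range(3)],maxiter=80,xatol=1e-5,fatol=1e-5))
        x0=list(r.x)
    return r.x,r.fun
def upm(M): return (cv2.resize(M.astype(np.float32),None,fx=S,fy=S,interpolation=cv2.INTER_CUBIC)>.5).astype(np.uint8)
E
cat > a.py <<'E'
from fit import *
V={}
for n in('top','side'):
    p=capture(n); p['color']=cv2.imread(f'pics/{n}0.png') if 0 else p['color']; V[n]=p
boxw={'top':(230,228,290,302),'side':(272,300,352,358)}
boxs={'top':(398,212,486,330),'side':(305,175,412,260)}
t=V['top']
g=atz(t,258,262,.014);h=atz(t,253,287,.04);print('rough',g,h)
a0=np.arctan2(*(g-h)[[1,0]])
W=[];B=[]
for n,p in V.items():
    c=p['color'].astype(int);b,gg,r=c[...,0],c[...,1],c[...,2]
    M=((r-b>35)|(c.max(2)<60))
    mm=np.zeros((480,640),np.uint8);l,tt,rr,bb=boxw[n];mm[tt:bb,l:rr]=M[tt:bb,l:rr]
    cv2.imwrite(f'pics/mw_{n}.png',mm[tt:bb,l:rr]*255)
    W.append((p,upm(mm),boxw[n]))
    mean=(c.min(2)>140)
    mm=np.zeros((480,640),np.uint8);l,tt,rr,bb=boxs[n];mm[tt:bb,l:rr]=mean[tt:bb,l:rr]
    k=np.ones((3,3),np.uint8)
    cs,_=cv2.findContours(mm,0,2);cc=np.concatenate([q for q in cs if cv2.contourArea(q)>20])
    mh=np.zeros_like(mm);cv2.fillConvexPoly(mh,cv2.convexHull(cc),1)
    cv2.imwrite(f'pics/ms_{n}.png',np.hstack([mm,mh])[tt:bb,:]*255)
    B.append((p,upm(mh),boxs[n]))
c1=atz(t,441,271,.026)
s0=np.array(atz(t,440,313,.026)-c1);as0=np.arctan2(-s0[1],-s0[0])
for nm,vs,mo,x0 in(('w',W,model_weight,[*((g[:2])),a0]),('s',B,model_base,[*c1[:2],as0])):
    for sub in(vs[:1],vs[1:],vs):
        print(nm,len(sub),*fit(sub,mo,list(x0)),flush=True)
E
time python3 a.py
```

```text
rough [0.54718097 0.18240734 0.014     ] [0.50002174 0.18646406 0.04      ]
w 1 [ 0.55693719  0.18324217 -0.08435162] 0.047871567630393685
w 1 [ 0.55850121  0.18051091 -0.15546779] 0.07697485161842987
w 2 [ 0.55729819  0.18316737 -0.09999357] 0.17536218031180828
s 1 [ 0.5401506  -0.16494534 -0.07079259] 0.06950178690905529
s 1 [ 0.54579532 -0.19688513 -0.06232231] 0.27982996188800935
s 2 [ 0.54105153 -0.16928514 -0.05548413] 0.3843589762442371
real	0m8.839s
user	0m7.020s
sys	0m0.417s
```

```bash
cat > d.py <<'E'
import sys
from h import *
from scipy.spatial.transform import Rotation as Ro
# python3 d.py x y z yaw : yaw= world angle of weight x axis; tool x = -weight x
def delta(x,y,z,yaw):
    o=get_obs();R=Ro.from_quat(o['tool_rot']);
    d=R.inv().apply(np.array([x,y,z])-o['tcp_pos'])/.03
    c,s=np.cos(yaw),np.sin(yaw)
    Rt=Ro.from_matrix(np.array([[-c,-s,0],[-s,c,0],[0,0,-1]]))
    Rt=Ro.from_matrix(np.column_stack([[-c,-s,0],[-s,c,0],[0,0,-1]]))
    r=np.degrees((R.inv()*Rt).as_rotvec())/6
    print('t',o['time'],'tcp',np.round(o['tcp_pos'],4),'F',np.round(o['ft_force'],2),'w',round(o['grip_width'],3)); print('shift(units)',np.round(d,2),'turn(units)',np.round(r,2))
if __name__=='__main__': delta(*map(float,sys.argv[1:5]))
E
python3 d.py .42 .19 .40 -.09
python3 - <<'E'
import cv2,numpy as np
a=cv2.imread('pics/ms_side.png');print(a.shape);cv2.imwrite('pics/ms2.png',cv2.resize(np.hstack([a[:,300:420],a[:,940:1060]]),None,fx=3,fy=3))
E
```

```text
t 0.7 tcp [0.1611 0.6039 0.4048] F [ 0.79 -0.53 -0.18] w 0.997
shift(units) [-11.89 -11.1    0.16] turn(units) [ 0.   -0.   -1.63]
(85, 1280, 3)
```

View pics/ms2.png

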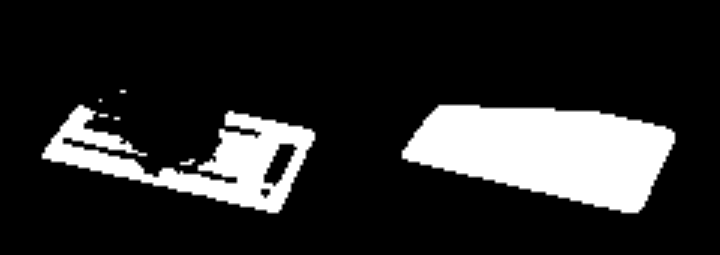

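Emit:
step_arm([
  [[-0.9, -0.9, 0], [0, 0, -0.8], 0],
  [[-1, -0.9, 0], [0, 0, -0.8], 0],
  [[-1, -0.9, 0], [0, 0, 0], 0],
  [[-1, -0.9, 0], [0, 0, 0], 0],
  [[-1, -0.9, 0], [0, 0, 0], 0],
  [[-1, -0.9, 0], [0, 0, 0], 0],
  [[-1, -0.9, 0], [0, 0, 0], 0],
  [[-1, -0.9, 0], [0, 0, 0], 0],
  [[-1, -0.9, 0], [0, 0, 0], 0],
  [[-1, -0.9, 0], [0, 0, 0], 0],
])

```text
time: 1.95
tcp_pos: [0.4309, 0.2957, 0.4051]
tool_rot: [0.041, 0.999, 0.002, 0.0]
ft_force: [0.5, 0.0, -0.3]
grip_width: 1.002
```

```bash
python3 d.py .42 .19 .40 -.09
```

```text
t 1.95 tcp [0.4309 0.2957 0.4051] F [ 0.54  0.02 -0.35] w 1.002
shift(units) [ 0.08 -3.54  0.16] turn(units) [0.03 0.   0.08]
```

Emit:
step_arm([
  [[0, -0.95, 0.5], [0, 0, 0], 0],
  [[0, -0.95, 0.5], [0, 0, 0], 0],
  [[0, -0.95, 0.5], [0, 0, 0], 0],
  [[0, -0.7, 0.5], [0, 0, 0], 0],
  [[0, 0, 0], [0, 0, 0], 0],
])

```text
time: 2.58
tcp_pos: [0.424, 0.1834, 0.3439]
tool_rot: [0.044, 0.999, 0.002, 0.001]
ft_force: [-0.2, 0.6, -0.1]
grip_width: 0.999
```

```bash
python3 - <<'E'
from h import *
p=shot('wrist','w1')
print([(r['score'],np.round(r['bbox']).tolist()) for r in search_frame(p,'weight')])
print(proj(p,(.557,.183,.014)),proj(p,(.499,.188,.043)))
E
python3 d.py .499 .188 .32 -.09
```

```text
[(0.88, [419.0, 294.0, 514.0, 392.0]), (0.62, [285.0, 285.0, 376.0, 391.0])]
[np.float64(327.8495867631477), np.float64(362.2838620214338)] [np.float64(329.40881055719575), np.float64(320.09575004016256)]
t 2.675 tcp [0.4243 0.1853 0.3451] F [0.47 0.92 0.52] w 1.001
shift(units) [-2.47  0.3   0.85] turn(units) [0.06 0.04 0.04]
```

View pics/w1.png

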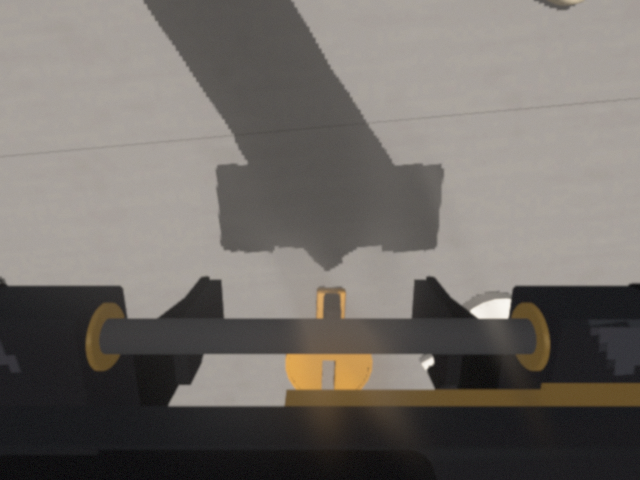

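The wrist view shows the brass weight below the jaws. Its tab and grip are at px (331,300), close to the predicted (329,320), with slot px (329,372) pointing down the image. The white weight is off to the right at px (490,310). Next I go over the grip.

Emit:
step_arm([
  [[-0.85, 0.1, 0.2], [0, 0, 0], 0],
  [[-0.85, 0.1, 0.3], [0, 0, 0], 0],
  [[-0.8, 0.1, 0.4], [0, 0, 0], 0],
  [[0, 0, 0], [0, 0, 0], 0],
])

```text
time: 3.18
tcp_pos: [0.5027, 0.1944, 0.3211]
tool_rot: [0.039, 0.999, 0.005, 0.004]
ft_force: [-0.3, 0.6, 0.7]
grip_width: 1.002
```

```bash
python3 - <<'E'
from h import *
p=shot('wrist','w2')
print([(r['score'],np.round(r['bbox']).tolist()) for r in search_frame(p,'weight')])
o=shot('side','s2')
print(proj(p,(.499,.188,.043)),proj(o,(.499,.188,.043)))
E
python3 d.py .499 .188 .196 -.09
```

```text
[(0.75, [410.0, 212.0, 550.0, 316.0]), (0.62, [254.0, 206.0, 356.0, 320.0])]
[np.float64(303.43319538629663), np.float64(232.61587517969681)] [np.float64(335.0217676240117), np.float64(324.526985660984)]
t 3.325 tcp [0.5014 0.1942 0.322 ] F [ 0.27 -0.68 -0.45] w 0.999
shift(units) [ 0.1  -0.26  4.2 ] turn(units) [0.12 0.08 0.12]
```

View pics/w2.png

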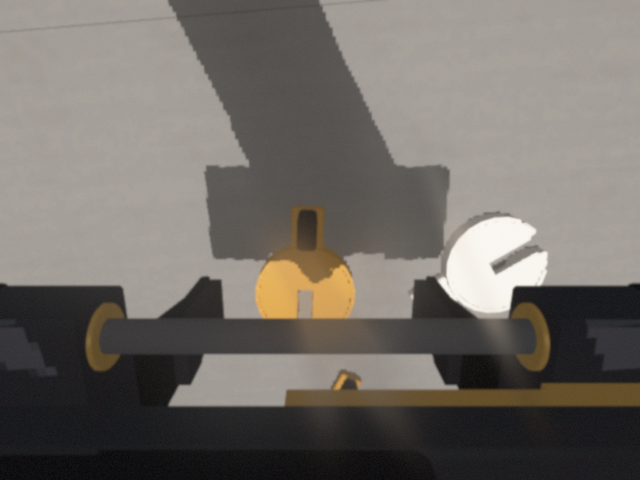

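View pics/s2.png

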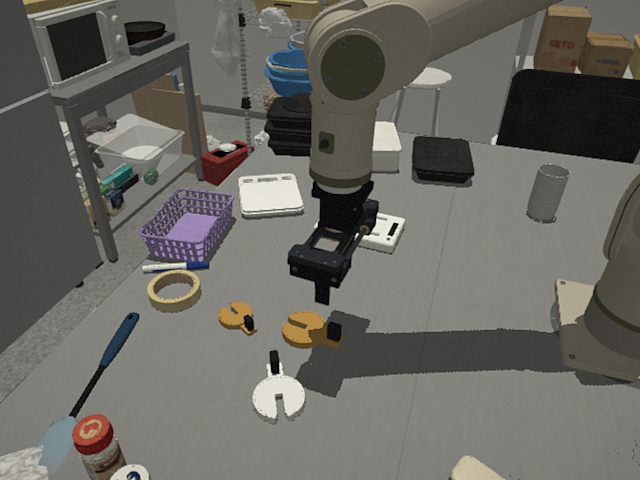

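```bash
cat > b.py <<'E'
from fit import *
p=capture('wrist');c=p['color'].astype(int)
bx=(235,195,375,285)
M=(c[...,2]-c[...,0]>30)
M|=(c.max(2)<42)
m=np.zeros((480,640),np.uint8);l,t,r,b=bx;m[t:b,l:r]=M[t:b,l:r]
v,f=fit([(p,upm(m),bx)],model_weight,[.557,.183,-.09]);print(v,f)
mm=model_weight(up(p),*v);I=cv2.resize(p['color'],None,fx=S,fy=S)
cs,_=cv2.findContours(mm,0,2);cv2.drawContours(I,cs,-1,(255,0,255),1)
cv2.imwrite('pics/w3.png',np.hstack([I[t*S:b*S,l*S:r*S][:,:400],cv2.cvtColor(upm(m)[t*S:b*S,l*S:r*S][:,:400]*255,8)]))
print(v[0]-.058*np.cos(v[2]),v[1]-.058*np.sin(v[2]))
E
python3 b.py
```

```text
[ 0.55818855  0.18286758 -0.10842558] 0.21264658309745244
0.5005291411078587 0.18914394696622852
```

View pics/w3.png

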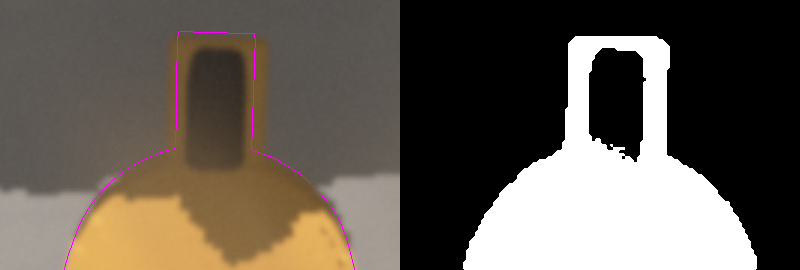

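Emit:
step_arm([
  [[0.05, -0.15, 0.9], [0.12, 0.08, 0.12], 0],
  [[0, 0, 0.9], [0, 0, 0], 0],
  [[0, 0, 0.9], [0, 0, 0], 0],
  [[0, 0, 0.6], [0, 0, 0], 0.4],
])

```text
time: 3.88
tcp_pos: [0.4989, 0.1917, 0.2248]
tool_rot: [0.044, 0.999, 0.003, 0.003]
ft_force: [-0.5, 0.6, -0.1]
grip_width: 0.947
```

```bash
python3 d.py .4995 .189 .195 -.10
```

```text
t 3.875 tcp [0.4989 0.1917 0.2248] F [-0.48  0.62 -0.12] w 0.947
shift(units) [-0.02 -0.09  0.99] turn(units) [0.05 0.05 0.11]
```

Emit:
step_arm([
  [[0, -0.08, 0.5], [0.05, 0.05, 0.1], 0.4],
  [[0, 0, 0.4], [0, 0, 0], 0.4],
  [[0, 0, 0.1], [0, 0, 0], 0.4],
])

```text
time: 4.25
tcp_pos: [0.498, 0.1897, 0.1939]
tool_rot: [0.049, 0.999, 0.0, -0.0]
ft_force: [-0.5, -0.3, 0.1]
grip_width: 0.653
```

```bash
python3 d.py .4995 .189 .1945 -.10; python3 -c "
from h import *
shot('wrist','w4')"
```

```text
t 4.25 tcp [0.498  0.1897 0.1939] F [-0.5  -0.29  0.12] w 0.653
shift(units) [-0.05 -0.02 -0.02] turn(units) [ 0.   -0.    0.01]
```

View pics/w4.png

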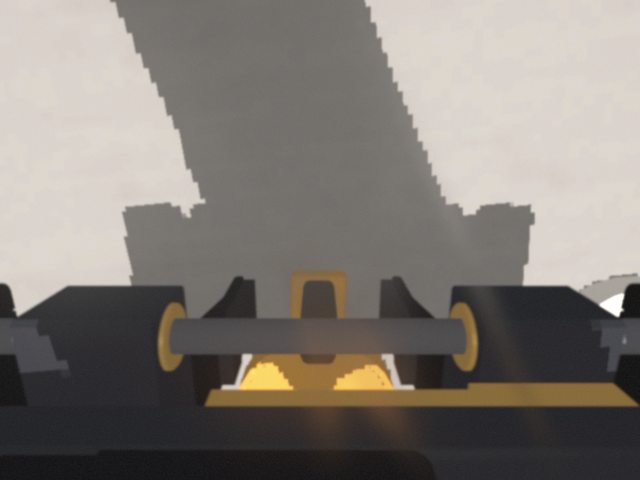

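The grip (px 319,320) is centred between the pads and the fingertips are about 2 mm above the tab, so I close the jaws.

Emit:
step_arm([
  [[0, 0, 0], [0, 0, 0], 1],
  [[0, 0, 0], [0, 0, 0], 1],
  [[0, 0, 0], [0, 0, 0], 1],
  [[0, 0, 0], [0, 0, 0], 1],
  [[0, 0, 0], [0, 0, 0], 1],
  [[0, 0, 0], [0, 0, 0], 1],
], newtons=35)

```text
time: 5.05
tcp_pos: [0.4987, 0.19, 0.1956]
tool_rot: [0.049, 0.999, 0.001, 0.001]
ft_force: [0.8, 0.3, -0.7]
grip_width: 0.156
```

```bash
python3 d.py .4995 .189 .1945 -.10
```

```text
t 5.05 tcp [0.4987 0.19   0.1956] F [ 0.76  0.29 -0.71] w 0.156
shift(units) [-0.03 -0.03  0.04] turn(units) [0.02 0.02 0.01]
```

Emit:
step_arm([
  [[0, 0, -0.5], [0, 0, 0], 1],
  [[0, 0, -0.6], [0, 0, 0], 1],
  [[0, 0, -0.7], [0, 0, 0], 1],
  [[0, 0, -0.7], [0, 0, 0], 1],
  [[0, 0, -0.5], [0, 0, 0], 1],
])

```text
time: 5.68
tcp_pos: [0.4977, 0.1893, 0.29]
tool_rot: [0.05, 0.999, 0.0, -0.0]
ft_force: [0.1, -0.3, -2.9]
grip_width: 0.164
```

```bash
python3 d.py .397 -.16 .285 -.07; python3 -c "
from h import *
shot('side','s4')"
```

```text
t 5.675 tcp [0.4977 0.1893 0.29  ] F [ 0.07 -0.3  -2.91] w 0.164
shift(units) [  2.19 -11.92   0.17] turn(units) [ 0.   -0.01 -0.28]
```

View pics/s4.png

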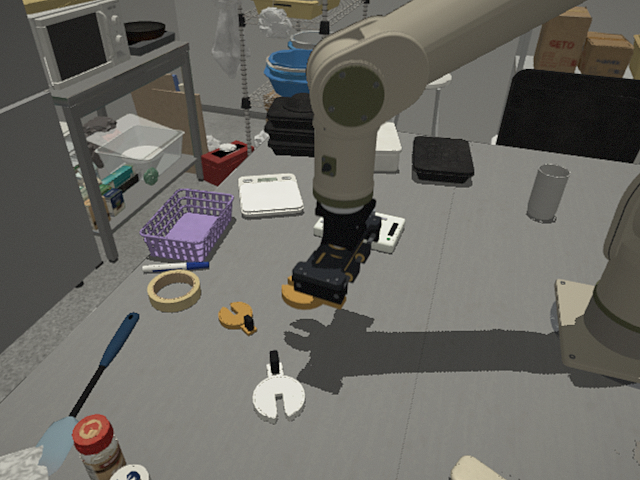

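The side view shows the brass weight held level under the gripper at px (313,293), with its shadow on the table. Next I travel to the stand's -x side.

Emit:
step_arm([
  [[0.4, -0.95, 0], [0, 0, -0.28], 1],
  [[0.4, -0.95, 0], [0, 0, 0], 1],
  [[0.4, -0.95, 0], [0, 0, 0], 1],
  [[0.4, -0.95, 0], [0, 0, 0], 1],
  [[0.4, -0.95, 0], [0, 0, 0], 1],
  [[0.2, -0.95, 0], [0, 0, 0], 1],
  [[0.2, -0.95, 0], [0, 0, 0], 1],
  [[0.1, -0.95, 0], [0, 0, 0], 1],
  [[0, -0.95, 0], [0, 0, 0], 1],
])

```text
time: 6.85
tcp_pos: [0.4007, -0.0671, 0.2909]
tool_rot: [0.033, 0.999, 0.002, 0.0]
ft_force: [-0.3, -0.0, -2.8]
grip_width: 0.16
```

```bash
python3 d.py .397 -.16 .2706 -.07
```

```text
t 6.85 tcp [ 0.4007 -0.0671  0.2909] F [-0.28 -0.03 -2.82] w 0.16
shift(units) [-0.08 -3.1   0.67] turn(units) [0.03 0.   0.04]
```

Emit:
step_arm([
  [[0.1, -0.95, 0.1], [0, 0, 0], 1],
  [[0, -0.95, 0.1], [0, 0, 0], 1],
  [[0, -0.9, 0.1], [0, 0, 0], 1],
  [[0, -0.3, 0.2], [0, 0, 0.04], 1],
  [[0, 0, 0.1], [0, 0, 0], 1],
])

```text
time: 7.48
tcp_pos: [0.3898, -0.1637, 0.2718]
tool_rot: [0.037, 0.999, 0.002, 0.0]
ft_force: [0.0, -0.9, -1.9]
grip_width: 0.157
```

```bash
python3 d.py .397 -.16 .2706 -.07; python3 - <<'E'
from h import *
p=shot('top','t5');q=shot('side','s5')
cv2.imwrite('pics/t5c.png',cv2.resize(p['color'][210:370,380:510],None,fx=4,fy=3.75*1,interpolation=cv2.INTER_CUBIC))
cv2.imwrite('pics/s5c.png',cv2.resize(q['color'][150:270,290:450],None,fx=5,fy=5,interpolation=cv2.INTER_CUBIC))
E
```

```text
t 7.475 tcp [ 0.3898 -0.1637  0.2718] F [ 0.   -0.94 -1.91] w 0.157
shift(units) [-0.23  0.14  0.04] turn(units) [ 0.04  0.   -0.03]
```

View pics/t5c.png

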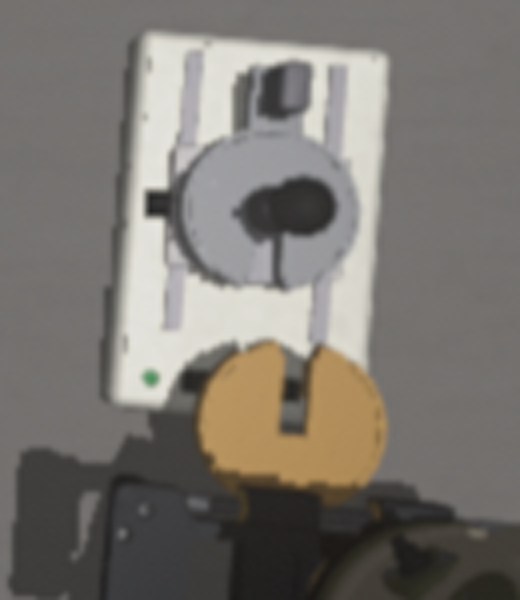

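View pics/s5c.png

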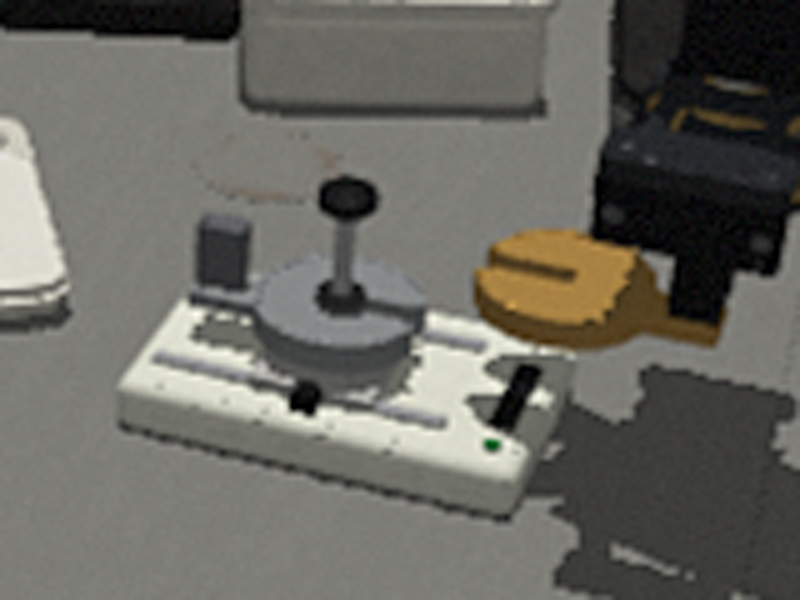

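```bash
cat > e.py <<'E'
from fit import *
p=capture('top');q=capture('side')
c=p['color'].astype(int)
bx=(425,296,480,336)
M=(c[...,2]-c[...,0]>35)
m=np.zeros((480,640),np.uint8);l,t,r,b=bx;m[t:b,l:r]=M[t:b,l:r]
o=get_obs();zt=o['tcp_pos'][2]-.1950
from functools import partial
x0=[o['tcp_pos'][0]+.058,o['tcp_pos'][1]-.004,-.07]
def mw(P,x,y,a):
    mm=model_weight(P,x,y,a,zt)
    return mm
print('from tcp',x0,zt)
v,f=fit([(p,upm(m),bx)],mw,x0);print('top fit',v,f)
cq=q['color'].astype(int)
bq=(380,190,422,222)
Mq=(cq[...,2]-cq[...,0]>35);m2=np.zeros((480,640),np.uint8);l,t,r,b=bq;m2[t:b,l:r]=Mq[t:b,l:r]
print('side fit',*fit([(q,upm(m2),bq)],mw,x0))
# base: top
mean=(c.min(2)>140);B=(400,212,486,310)
mm=np.zeros((480,640),np.uint8);l,t,r,b=B;mm[t:b,l:r]=mean[t:b,l:r]
cv2.imwrite('pics/mb.png',cv2.resize(mm[t:b,l:r]*255,None,fx=5,fy=5))
# knob: dark
for P,bb,nm in((p,(435,250,470,285),'top'),(q,(345,180,372,200),'side')):
    g=P['color'].max(2);l,t,r,b=bb
    print(nm);print(g[t:b,l:r])
E
python3 e.py
```

```text
from tcp [np.float64(0.4482478610357115), np.float64(-0.1669449288088425), -0.07] 0.07725468522194279
top fit [ 0.44635339 -0.16776943 -0.06367592] 0.04358738392035477
side fit [ 0.44876475 -0.16968968 -0.05368714] 0.05959195655364746
top
[[161 160 160 ... 220 219 219]
 [161 161 160 ... 217 219 218]
 [161 161 160 ... 199 214 218]
 ...
 [143 157 159 ... 219 217 216]
 [118 136 149 ... 217 216 216]
 [ 95 110 132 ... 217 216 215]]
side
[[125 124 126 129 123 124 125 123 122 122 121 125 120 123 126 128 126 126
  127 127 125 126 123 126 127 126 126]
 [125 126 124 127 125 128 124 126 125 119 123 125 114 114 129 124 127 126
  124 124 127 123 125 125 123 124 125]
 [124 129 127 128 126 126 123 124 126 123 117 119 126 125 127 127 126 125
  125 127 125 128 125 124 127 125 124]
 [128 129 130 127 125 127 124 126 123 123 117 119 124 130 131 128 129 126
  125 126 124 125 123 127 126 126 126]
 [126 129 128 125 125 124 125 124 127 122 125 131 126 111 115 122 127 132
  129 131 126 125 124 124 122 127 124]
 [125 126 128 128 125 126 125 127 127 126 115 113  88  52  49  72 102 115
  118 128 128 126 125 130
[... 896 characters left out ...]
 129 130 128 126 127]
 [127 125 125 126 127 127 128 128 128 130 135 121  86  60  51  66  87 120
  137 129 126 126 125 127 128 124 127]
 [123 126 126 125 126 127 127 123 126 128 130 123  99  84  87  93 115 132
  127 128 125 127 129 126 128 127 125]
 [124 123 123 125 124 126 127 126 124 126 128 117  87  81  84  91 116 129
  127 127 125 128 126 125 125 129 129]
 [126 125 126 126 126 127 122 126 127 127 127 120  89  79  79  88 114 130
  128 124 126 127 126 125 127 127 130]
 [124 130 124 128 126 125 124 127 124 126 129 117  86  81  81  92 117 127
  125 124 127 126 125 124 124 128 126]
 [126 126 130 125 126 125 125 123 125 128 132 112  80  81  80  98 123 128
  126 126 125 126 121 126 125 124 126]]
```

```bash
cat > k.py <<'E'
from fit import *
p=capture('top');q=capture('side')
def cyl(P,x,y,r,z0,z1,m):
    hullmask(P,[(x+r*np.cos(t),y+r*np.sin(t),h) for t in np.linspace(0,6.28,48) for h in(z0,z1)],m)
def mk(P,x,y,a):
    m=np.zeros((480*S,640*S),np.uint8)
    cyl(P,x,y,.014,.104,.118,m)
    if P['cx']==up(q)['cx'] and P['fx']==up(q)['fx']: cyl(P,x,y,.0045,.07,.104,m)
    return m
def mask(P,bb,th):
    g=P['color'].max(2);m=np.zeros((480,640),np.uint8);l,t,r,b=bb;m[t:b,l:r]=g[t:b,l:r]<th;return (P,upm(m),bb)
T=mask(p,(456,250,475,285),70);Q=mask(q,(345,182,373,203),80)
Qs=mask(q,(345,182,373,203),106)
g=p['color'].max(2);np.set_printoptions(linewidth=250);print(g[252:278,438:468])
for vs in([T],[Q],[T,Q],[T,Qs]):
    print(fit(vs,mk,[.545,-.165,0]))
E
python3 k.py
```

```text
[[160 160 160 160 160 159 159 159 159 159 159 158 158 158 159 158 158 157 157 157 157 157 156 152 143 143 159 181 193 199]
 [160 160 160 160 160 159 159 159 159 158 159 159 158 158 158 158 158 157 157 157 158 157 157 155 146 129 141 163 175 187]
 [160 160 159 160 160 160 160 159 159 159 159 159 158 158 158 158 158 158 158 158 157 157 157 156 151 134 132 153 166 186]
 [160 160 160 160 160 160 159 159 159 159 159 159 158 158 160 159 156 153 153 155 158 158 158 156 155 149 143 152 161 184]
 [161 160 160 160 160 159 160 160 159 159 159 160 158 154 151 149 137 127 127 137 148 152 155 157 157 155 153 154 158 177]
 [161 160 160 160 160 160 160 160 160 160 160 159 149 127 115 109  96  84  84  97 111 121 136 150 156 156 155 154 155 165]
 [161 160 160 160 161 160 160 155 153 153 152 147 123  87  66  63  58  53  53  58  64  75  99 126 148 156 156 155 155 160]
 [161 160 160 160 159 156 148 130 119 117 115 106  82  57  48  48  48  49  49  49  48  51  63  90 125 150 156 155 154 155]
 [162 161 161 159 149 127 111  88  74  72  66  61  54  49  49  49  50  50  50  49  49  47  49  60  94 135 154 156 15
[... 1723 characters left out ...]
 154]
 [161 161 160 161 159 152 149 153 170 159 101  73 109 150 159 159 158 158 157 158 157 157 157 157 156 155 155 155 161 164]
 [161 160 161 161 162 163 170 172 177 162 102  76 114 152 159 158 158 157 157 157 157 157 157 156 156 154 146 142 158 175]
 [161 161 160 161 159 161 171 176 177 162 100  78 118 152 159 158 158 158 157 157 157 157 157 157 155 149 133 140 163 192]]
(array([ 0.54747816, -0.16246323, -0.01146784]), np.float64(0.09999999999999998))
(array([ 0.54692404, -0.16294692,  0.00445433]), np.float64(0.4348710990502035))
(array([ 0.5475076 , -0.1625587 , -0.04228406]), np.float64(0.5371731975253581))
(array([ 0.54795054, -0.16261328, -0.02286807]), np.float64(0.2898974358974359))
```

```bash
cat > y.py <<'E'
from h import *
p=capture('top');g=p['color'].max(2).astype(float)
def cross(line,th=165):
    i=np.where((line[:-1]-th)*(line[1:]-th)<0)[0]
    return [j+(th-line[j])/(line[j+1]-line[j]) for j in i]
R=[];L=[];Tp=[]
for v in range(225,300,3):
    c=cross(g[v,400:490])
    if c: R.append((400+c[-1],v));L.append((400+c[0],v))
for u in range(420,470,3):
    c=cross(g[212:300,u]); Tp.append((u,212+c[0]))
for nm,P in(('R',R),('L',L),('T',Tp)):
    W=np.array([atz(p,u,v,.026)[:2] for u,v in P])
    vx,vy,x0,y0=cv2.fitLine(W.astype(np.float32),cv2.DIST_HUBER,0,.01,.01).ravel()
    a=np.degrees(np.arctan2(vy,vx)); print(nm,a,x0,y0,'y at x=.5475:',y0+(.5475-x0)*vy/vx if abs(vx)>.5 else x0)
print(g[250,400:420],g[250,470:486])
E
python3 y.py
```

```text
R -4.0552754 0.5610566 -0.22462636 y at x=.5475: -0.22366525
L -4.0138736 0.54970115 -0.10813511 y at x=.5475: -0.10798065
T 86.06496 0.63338935 -0.16545022 y at x=.5475: 0.63338935
[117. 118. 118. 117. 117. 118. 117. 118. 118. 110.  86.  93. 122. 164.
 194. 218. 224. 225. 225. 226.] [219. 218. 218. 216. 201. 175. 132. 115. 117. 118. 118. 118. 117. 116.
 116. 116.]
```

Emit:
step_arm([
  [[0, 0.4, 0], [0.03, 0, 0], 1],
  [[0, 0, 0], [0, 0, 0], 1],
  [[0, 0, 0], [0, 0, 0], 1],
])

```text
time: 8.2
tcp_pos: [0.3913, -0.1509, 0.2729]
tool_rot: [0.035, 0.999, 0.001, 0.001]
ft_force: [-0.6, -1.1, -2.1]
grip_width: 0.158
```

```bash
sed -i 's/^# base: top/raise SystemExit/; s/bx=(425,296,480,336)/bx=(415,296,475,336)/' e.py; python3 e.py; python3 d.py .397 -.1507 .2706 -.07
```

```text
from tcp [np.float64(0.4493242769987455), np.float64(-0.15497272284995822), -0.07] 0.07781701295922899
top fit [ 0.44837132 -0.1563615  -0.05932642] 0.033298140177048685
side fit [ 0.45042043 -0.15766863 -0.04017479] 0.05539772727272729
t 8.3 tcp [ 0.3913 -0.151   0.2728] F [-0.08 -0.45 -1.45] w 0.158
shift(units) [-0.19  0.02  0.07] turn(units) [ 0.01  0.02 -0.01]
```

Emit:
step_arm([
  [[-0.5, 0, 0.05], [0, 0, 0], 1],
  [[-0.6, 0, 0], [0, 0, 0], 1],
  [[-0.5, 0, 0], [0, 0, 0], 1],
  [[0, 0, 0], [0, 0, 0], 1],
  [[0, 0, 0], [0, 0, 0], 1],
])

```text
time: 8.93
tcp_pos: [0.4396, -0.1558, 0.2712]
tool_rot: [0.036, 0.999, 0.0, 0.001]
ft_force: [-0.3, -0.1, -1.7]
grip_width: 0.154
```

```bash
python3 d.py .4895 -.159 .2706 -.07; python3 - <<'E'
from h import *
p=shot('top','t6');q=shot('side','s6')
cv2.imwrite('pics/t6c.png',cv2.resize(p['color'][220:320,400:490],None,fx=6,fy=6,interpolation=cv2.INTER_CUBIC))
cv2.imwrite('pics/s6c.png',cv2.resize(q['color'][160:250,310:430],None,fx=6,fy=6,interpolation=cv2.INTER_CUBIC))
E
```

```text
t 8.925 tcp [ 0.4396 -0.1558  0.2712] F [-0.29 -0.12 -1.68] w 0.154
shift(units) [-1.67  0.02  0.02] turn(units) [ 0.01  0.01 -0.03]
```

View pics/t6c.png

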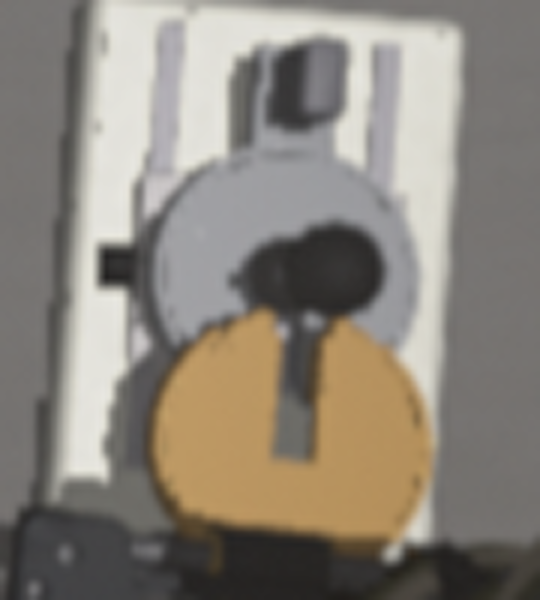

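View pics/s6c.png

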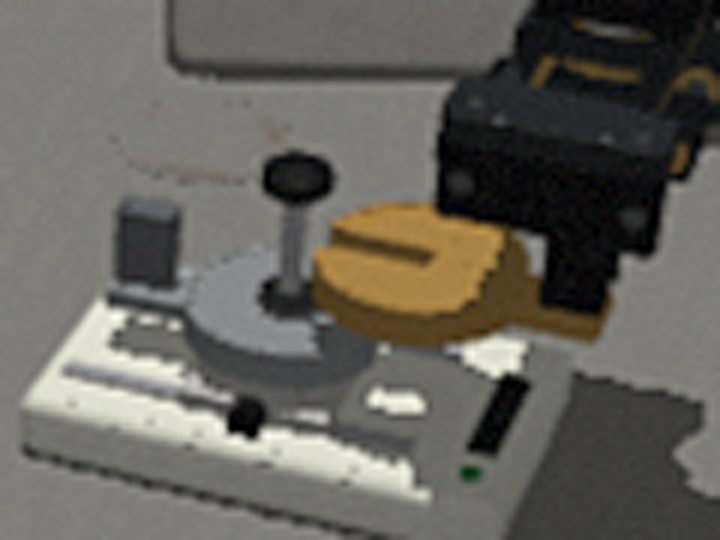

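```bash
sed -e 's/bx=(415,296,475,336)/bx=(420,268,478,309)/' -e 's/bq=.*/bq=(358,190,396,220)/' e.py > e2.py; python3 e2.py; sed -e 's/,70);Q/,100);Q/' -e 's/(456,250,475,285)/(456,250,475,269)/' k.py|grep -v 'print(g' >k2.py; python3 k2.py; sed -i 's/range(225,300,3)/range(225,275,3)/' y.py; python3 y.py|head -3
```

```text
from tcp [np.float64(0.49780558470242814), np.float64(-0.15963613981468663), -0.07] 0.07639022138631651
top fit [ 0.49747443 -0.16122633 -0.06271424] 0.05219322598556353
side fit [ 0.49912302 -0.1624675  -0.04313542] 0.054988216810683443
(array([ 0.54710864, -0.16427683, -0.00508381]), np.float64(0.03480589022757696))
(array([ 5.47427196e-01, -1.61989713e-01, -3.94149481e-04]), np.float64(0.46602564102564104))
(array([ 0.54766336, -0.1642275 ,  0.00385781]), np.float64(0.50805042509528))
(array([ 0.5478023 , -0.16424298, -0.01108688]), np.float64(0.3346776774854363))
R -3.971264 0.5915092 -0.22685719 y at x=.5475: -0.22380194
L -4.0395203 0.5750629 -0.109798595 y at x=.5475: -0.10785211
T 86.04901 0.63351566 -0.16544962 y at x=.5475: 0.63351566
```

Emit:
step_arm([
  [[-0.25, 0, 0], [0, 0, 0], 1],
  [[-0.2, 0, 0], [0, 0, 0], 1],
  [[-0.2, 0, 0], [0, 0, 0], 1],
  [[0, 0, 0], [0, 0, 0], 1],
])

```text
time: 9.78
tcp_pos: [0.4608, -0.1575, 0.2714]
tool_rot: [0.036, 0.999, 0.0, 0.001]
ft_force: [0.4, -1.9, -3.4]
grip_width: 0.16
```

```bash
python3 d.py .4895 -.159 .2706 -.07; python3 - <<'E'
from h import *
p=shot('top','t7')
cv2.imwrite('pics/t7c.png',cv2.resize(p['color'][240:310,410:490],None,fx=8,fy=8,interpolation=cv2.INTER_CUBIC))
E
```

```text
t 9.775 tcp [ 0.4608 -0.1575  0.2714] F [ 0.38 -1.89 -3.4 ] w 0.16
shift(units) [-0.96  0.02  0.03] turn(units) [ 0.01  0.02 -0.03]
```

View pics/t7c.png

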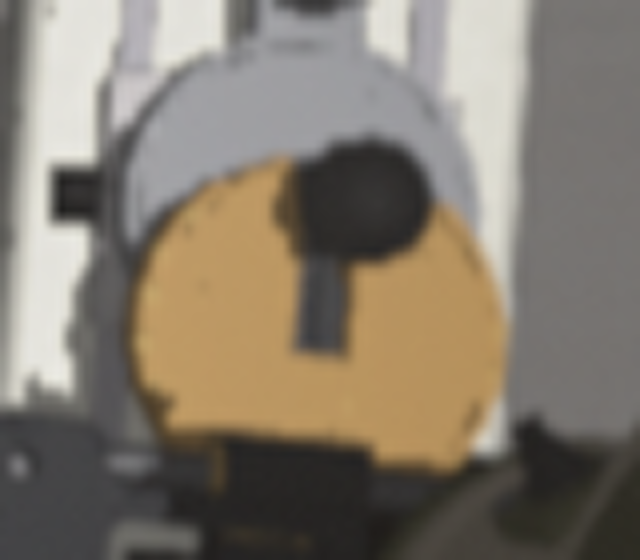

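Emit:
step_arm([
  [[-0.15, 0, 0], [0, 0, 0], 1],
  [[0, 0, 0], [0, 0, 0], 1],
])

```text
time: 10.07
tcp_pos: [0.4653, -0.1579, 0.2714]
tool_rot: [0.037, 0.999, 0.0, 0.001]
ft_force: [0.2, -0.4, -3.7]
grip_width: 0.157
```

Emit:
step_arm([
  [[0, 0, 0], [0, 0, 0], 1],
])

```text
time: 10.2
tcp_pos: [0.4654, -0.1579, 0.2714]
tool_rot: [0.037, 0.999, 0.0, 0.001]
ft_force: [-0.7, -1.3, -3.1]
grip_width: 0.156
```

Emit:
step_arm([
  [[-0.15, 0, 0], [0, 0, 0], 1],
])

```text
time: 10.32
tcp_pos: [0.4698, -0.1583, 0.2715]
tool_rot: [0.037, 0.999, 0.001, 0.001]
ft_force: [-1.8, -2.0, -1.7]
grip_width: 0.16
```

Emit:
step_arm([
  [[0, 0, 0], [0, 0, 0], 1],
])

```text
time: 10.45
tcp_pos: [0.47, -0.1583, 0.2715]
tool_rot: [0.037, 0.999, 0.0, 0.001]
ft_force: [0.1, -1.5, -2.1]
grip_width: 0.16
```

Emit:
step_arm([
  [[-0.15, -0.02, 0], [0, 0, 0], 1],
  [[0, 0, 0], [0, 0, 0], 1],
])

```text
time: 10.7
tcp_pos: [0.475, -0.159, 0.2715]
tool_rot: [0.036, 0.999, 0.001, 0.001]
ft_force: [1.2, -0.5, -2.4]
grip_width: 0.155
```

Emit:
step_arm([
  [[0, 0, 0], [0, 0, 0], 1],
])

```text
time: 10.82
tcp_pos: [0.4751, -0.159, 0.2715]
tool_rot: [0.036, 0.999, 0.001, 0.001]
ft_force: [-0.4, -1.5, -3.0]
grip_width: 0.156
```

Emit:
step_arm([
  [[-0.15, 0, 0], [0, 0, 0], 1],
  [[0, 0, 0], [0, 0, 0], 1],
])

```text
time: 11.08
tcp_pos: [0.4798, -0.1593, 0.2715]
tool_rot: [0.036, 0.999, 0.001, 0.001]
ft_force: [0.9, -1.8, -2.0]
grip_width: 0.157
```

Emit:
step_arm([
  [[0, 0, 0], [0, 0, 0], 1],
])

```text
time: 11.2
tcp_pos: [0.4798, -0.1593, 0.2715]
tool_rot: [0.036, 0.999, 0.001, 0.001]
ft_force: [-0.1, -1.1, -2.5]
grip_width: 0.158
```

Emit:
step_arm([
  [[-0.12, 0, 0], [0, 0, 0], 1],
])

```text
time: 11.32
tcp_pos: [0.4834, -0.1596, 0.2715]
tool_rot: [0.036, 0.999, 0.001, 0.001]
ft_force: [-0.7, -0.9, -2.3]
grip_width: 0.154
```

Emit:
step_arm([
  [[0, 0, 0], [0, 0, 0], 1],
])

```text
time: 11.45
tcp_pos: [0.4836, -0.1596, 0.2715]
tool_rot: [0.036, 0.999, 0.001, 0.001]
ft_force: [-0.9, -0.6, -2.0]
grip_width: 0.157
```

Emit:
step_arm([
  [[-0.07, 0, 0], [0, 0, 0], 1],
  [[0, 0, 0], [0, 0, 0], 1],
])

```text
time: 11.7
tcp_pos: [0.4858, -0.1598, 0.2715]
tool_rot: [0.036, 0.999, 0.001, 0.001]
ft_force: [0.0, -0.0, -2.9]
grip_width: 0.156
```

Emit:
step_arm([
  [[-0.04, 0, 0], [0, 0, 0], 1],
  [[0, 0, 0], [0, 0, 0], 1],
])

```text
time: 11.95
tcp_pos: [0.487, -0.1599, 0.2714]
tool_rot: [0.036, 0.999, 0.001, 0.001]
ft_force: [0.0, -1.3, -2.0]
grip_width: 0.16
```

Emit:
step_arm([
  [[-0.03, 0, 0], [0, 0, 0], 1],
  [[0, 0, 0], [0, 0, 0], 1],
])

```text
time: 12.2
tcp_pos: [0.4879, -0.16, 0.2714]
tool_rot: [0.036, 0.999, 0.001, 0.001]
ft_force: [-0.1, -1.4, -1.7]
grip_width: 0.155
```

Emit:
step_arm([
  [[-0.03, 0, 0], [0, 0, 0], 1],
  [[0, 0, 0], [0, 0, 0], 1],
])

```text
time: 12.45
tcp_pos: [0.4889, -0.16, 0.2714]
tool_rot: [0.036, 0.999, 0.001, 0.001]
ft_force: [-0.5, -1.5, -2.9]
grip_width: 0.159
```

Emit:
step_arm([
  [[-0.02, 0, 0], [0, 0, 0], 1],
  [[0, 0, 0], [0, 0, 0], 1],
])

```text
time: 12.7
tcp_pos: [0.4895, -0.1601, 0.2714]
tool_rot: [0.036, 0.999, 0.001, 0.001]
ft_force: [-0.4, -1.1, -2.3]
grip_width: 0.16
```

Emit:
step_arm([
  [[-0.02, 0, 0], [0, 0, 0], 1],
  [[0, 0, 0], [0, 0, 0], 1],
])

```text
time: 12.95
tcp_pos: [0.49, -0.1602, 0.2714]
tool_rot: [0.036, 0.999, 0.001, 0.001]
ft_force: [-0.5, -1.1, -2.4]
grip_width: 0.16
```

Emit:
step_arm([
  [[-0.02, 0, 0], [0, 0, 0], 1],
  [[0, 0, 0], [0, 0, 0], 1],
])

```text
time: 13.2
tcp_pos: [0.4904, -0.1602, 0.2712]
tool_rot: [0.036, 0.999, 0.001, 0.0]
ft_force: [-1.8, -1.2, -1.2]
grip_width: 0.158
```

Emit:
step_arm([
  [[-0.02, 0, 0], [0, 0, 0], 1],
  [[0, 0, 0], [0, 0, 0], 1],
])

```text
time: 13.45
tcp_pos: [0.4908, -0.1603, 0.2711]
tool_rot: [0.036, 0.999, 0.001, -0.0]
ft_force: [-2.3, 0.1, -0.3]
grip_width: 0.159
```

Emit:
step_arm([
  [[0, 0, 0], [0, 0, 0], 1],
])

```text
time: 13.58
tcp_pos: [0.4908, -0.1603, 0.2712]
tool_rot: [0.036, 0.999, 0.001, -0.0]
ft_force: [-2.7, -0.5, -1.1]
grip_width: 0.161
```

Emit:
step_arm([
  [[-0.02, 0, 0], [0, 0, 0], 1],
  [[0, 0, 0], [0, 0, 0], 1],
])

```text
time: 13.82
tcp_pos: [0.4911, -0.1603, 0.271]
tool_rot: [0.037, 0.999, 0.001, -0.0]
ft_force: [-3.5, -0.1, 0.2]
grip_width: 0.154
```

```bash
python3 d.py .490 -.1602 .2706 -.07
```

```text
t 13.825 tcp [ 0.4911 -0.1603  0.271 ] F [-3.54 -0.1   0.15] w 0.154
shift(units) [0.04 0.   0.01] turn(units) [ 0.02 -0.01 -0.03]
```

Emit:
step_arm([
  [[0.042, 0, 0], [0, 0, 0], 1],
  [[0, 0, 0], [0, 0, 0], 1],
  [[0, 0, 0], [0, 0, 0], 1],
])

```text
time: 14.2
tcp_pos: [0.4903, -0.1602, 0.2713]
tool_rot: [0.036, 0.999, 0.001, 0.0]
ft_force: [-1.5, -0.9, -2.7]
grip_width: 0.157
```

Emit:
step_arm([
  [[0, 0, 0.15], [0, 0, 0], 1],
  [[0, 0, 0.1], [0, 0, 0], 1],
  [[0, 0, 0.07], [0, 0, 0], 1],
  [[0, 0, 0], [0, 0, 0], 1],
])

```text
time: 14.7
tcp_pos: [0.4904, -0.1602, 0.2609]
tool_rot: [0.036, 0.999, 0.001, 0.0]
ft_force: [-1.8, -1.0, -1.3]
grip_width: 0.155
```

```bash
python3 d.py .490 -.1602 .2531 -.07
```

```text
t 14.7 tcp [ 0.4904 -0.1602  0.2609] F [-1.81 -1.04 -1.27] w 0.155
shift(units) [ 0.01 -0.    0.26] turn(units) [ 0.01  0.01 -0.03]
```

Emit:
step_arm([
  [[0.025, 0, 0], [0, 0, 0], 1],
  [[0, 0, 0], [0, 0, 0], 1],
])

```text
time: 14.95
tcp_pos: [0.4899, -0.1601, 0.2611]
tool_rot: [0.036, 0.999, 0.001, 0.001]
ft_force: [-1.0, -1.5, -3.0]
grip_width: 0.155
```

Emit:
step_arm([
  [[0, 0, 0.05], [0, 0, 0], 1],
  [[0, 0, 0], [0, 0, 0], 1],
])

```text
time: 15.2
tcp_pos: [0.4899, -0.1602, 0.2596]
tool_rot: [0.036, 0.999, 0.001, 0.001]
ft_force: [-1.3, -1.0, -1.3]
grip_width: 0.159
```

Emit:
step_arm([
  [[0, 0, 0.05], [0, 0, 0], 1],
  [[0, 0, 0], [0, 0, 0], 1],
])

```text
time: 15.45
tcp_pos: [0.4899, -0.1602, 0.258]
tool_rot: [0.036, 0.999, 0.001, 0.001]
ft_force: [-1.2, -0.6, -2.2]
grip_width: 0.154
```

Emit:
step_arm([
  [[0, 0, 0.03], [0, 0, 0], 1],
  [[0, 0, 0], [0, 0, 0], 1],
])

```text
time: 15.7
tcp_pos: [0.4899, -0.1602, 0.2571]
tool_rot: [0.036, 0.999, 0.001, 0.001]
ft_force: [-1.1, -1.2, -1.6]
grip_width: 0.156
```

Emit:
step_arm([
  [[0, 0, 0.03], [0, 0, 0], 1],
  [[0, 0, 0], [0, 0, 0], 1],
])

```text
time: 15.95
tcp_pos: [0.49, -0.1601, 0.2561]
tool_rot: [0.036, 0.999, 0.001, 0.001]
ft_force: [-1.1, 0.0, -1.1]
grip_width: 0.161
```

Emit:
step_arm([
  [[0, 0, 0.03], [0, 0, 0], 1],
  [[0, 0, 0], [0, 0, 0], 1],
])

```text
time: 16.2
tcp_pos: [0.49, -0.1602, 0.2552]
tool_rot: [0.036, 0.999, 0.001, 0.001]
ft_force: [-1.5, -1.3, -1.5]
grip_width: 0.156
```

Emit:
step_arm([
  [[0, 0, 0.025], [0, 0, 0], 1],
  [[0, 0, 0], [0, 0, 0], 1],
])

```text
time: 16.45
tcp_pos: [0.49, -0.1602, 0.2544]
tool_rot: [0.036, 0.999, 0.001, 0.001]
ft_force: [-0.8, -0.3, -1.0]
grip_width: 0.157
```

Emit:
step_arm([
  [[0, 0, 0.025], [0, 0, 0], 1],
  [[0, 0, 0], [0, 0, 0], 1],
])

```text
time: 16.7
tcp_pos: [0.49, -0.1601, 0.2536]
tool_rot: [0.036, 0.999, 0.001, 0.001]
ft_force: [-0.5, -1.2, -0.2]
grip_width: 0.154
```

Emit:
step_arm([
  [[0, 0, 0.02], [0, 0, 0], 1],
  [[0, 0, 0], [0, 0, 0], 1],
])

```text
time: 16.95
tcp_pos: [0.49, -0.1602, 0.253]
tool_rot: [0.036, 0.999, 0.001, 0.001]
ft_force: [-1.4, -0.9, -1.7]
grip_width: 0.163
```

Emit:
step_arm([
  [[0, 0, 0.02], [0, 0, 0], 1],
  [[0, 0, 0], [0, 0, 0], 1],
])

```text
time: 17.2
tcp_pos: [0.49, -0.1602, 0.2524]
tool_rot: [0.036, 0.999, 0.001, 0.001]
ft_force: [-1.8, -0.9, 0.7]
grip_width: 0.159
```

Emit:
step_arm([
  [[0, 0, 0.02], [0, 0, 0], 1],
  [[0, 0, 0], [0, 0, 0], 1],
])

```text
time: 17.45
tcp_pos: [0.4901, -0.1602, 0.2521]
tool_rot: [0.036, 0.999, 0.001, 0.001]
ft_force: [-2.4, -0.4, 1.4]
grip_width: 0.163
```

```bash
python3 d.py .490 -.1602 .2531 -.07; python3 - <<'E'
from h import *
q=shot('side','s8')
cv2.imwrite('pics/s8c.png',cv2.resize(q['color'][160:250,310:430],None,fx=6,fy=6,interpolation=cv2.INTER_CUBIC))
E
```

```text
t 17.45 tcp [ 0.4901 -0.1602  0.2521] F [-2.43 -0.36  1.4 ] w 0.163
shift(units) [ 0.    0.   -0.03] turn(units) [ 0.01  0.02 -0.03]
```

View pics/s8c.png

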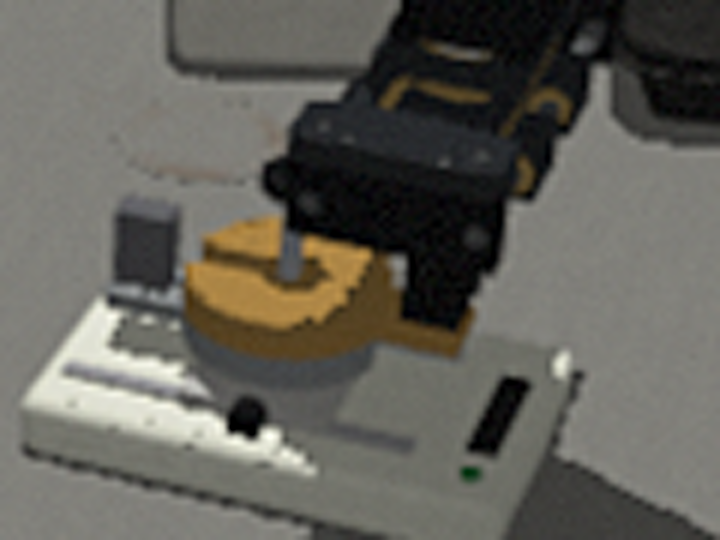

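The side view shows the brass disc seated on the steel one, with the stem at px (290,250) in the slot. Resistance began at TCP z of about 0.2528, which puts the underside at about 57.3 mm, so I release.

Emit:
step_arm([
  [[0, 0, -0.01], [0, 0, 0], 0.8],
  [[0, 0, 0], [0, 0, 0], 0.6],
  [[0, 0, 0], [0, 0, 0], 0.5],
  [[0, 0, 0], [0, 0, 0], 0.5],
  [[0, 0, 0], [0, 0, 0], 0.5],
], newtons=10)

```text
time: 18.12
tcp_pos: [0.4908, -0.1597, 0.2526]
tool_rot: [0.036, 0.999, 0.001, 0.002]
ft_force: [-0.5, -0.3, 1.5]
grip_width: 0.485
```

```bash
python3 d.py .490 -.1602 .2531 -.07; python3 - <<'E'
from h import *
q=shot('wrist','w8')
E
```

```text
t 18.125 tcp [ 0.4908 -0.1597  0.2526] F [-0.46 -0.26  1.46] w 0.485
shift(units) [ 0.02 -0.02 -0.02] turn(units) [ 0.02  0.04 -0.02]
```

View pics/w8.png

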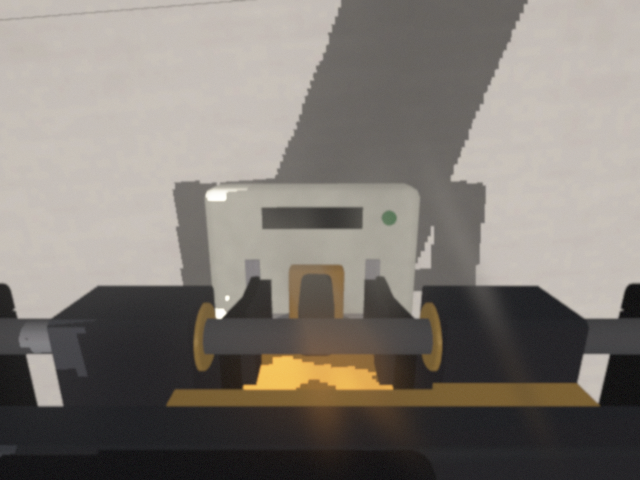

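The wrist view shows the fingers clear of the grip on both sides (grip at px 317,310; pads at 262 and 375), so I back straight up.

Emit:
step_arm([
  [[0, 0, -0.2], [0, 0, 0], 0.5],
  [[0, 0, -0.5], [0, 0, 0], 0.5],
  [[0, 0, -0.8], [0, 0, 0], 0.4],
  [[0.3, 0, -0.9], [0, 0, 0], 0.4],
  [[0.9, 0, -0.6], [0, 0, 0], 0.4],
  [[0.9, 0, -0.6], [0, 0, 0], 0.4],
  [[0.3, 0, 0], [0, 0, 0], 0.4],
  [[0, 0, 0], [0, 0, 0], 0.4],
])

```text
time: 19.18
tcp_pos: [0.4169, -0.1557, 0.3693]
tool_rot: [0.037, 0.999, 0.001, 0.005]
ft_force: [0.6, -0.3, -0.3]
grip_width: 0.603
```

```bash
python3 d.py .490 -.1602 .2531 -.07; python3 - <<'E'
from fit import *
q=shot('side','s9');p=shot('top','t9')
cv2.imwrite('pics/s9c.png',cv2.resize(q['color'][160:250,310:430],None,fx=6,fy=6,interpolation=cv2.INTER_CUBIC))
cv2.imwrite('pics/t9c.png',cv2.resize(p['color'][220:320,400:490],None,fx=6,fy=6,interpolation=cv2.INTER_CUBIC))
for P,v in((p,'t'),(q,'s')):
    m=model_weight(up(P),.548,-.1643,-.07,.0575);I=cv2.resize(P['color'],None,fx=S,fy=S)
    cs,_=cv2.findContours(m,0,2);cv2.drawContours(I,cs,-1,(255,0,255),1)
    b=(220,320,400,490) if v=='t' else (160,250,310,430)
    cv2.imwrite('pics/o_%s.png'%v,cv2.resize(I[b[0]*S:b[1]*S,b[2]*S:b[3]*S],None,fx=2,fy=2))
E
```

```text
t 19.175 tcp [ 0.4169 -0.1557  0.3693] F [ 0.55 -0.28 -0.32] w 0.603
shift(units) [-2.4   0.02  3.9 ] turn(units) [ 0.02  0.09 -0.03]
```

View pics/o_t.png

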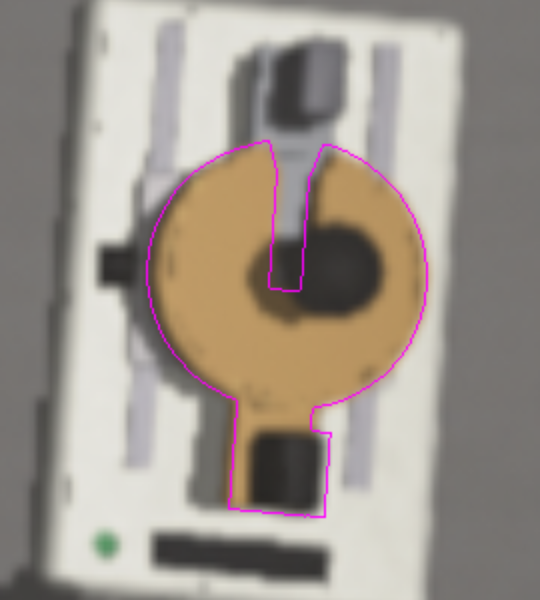

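View pics/o_s.png

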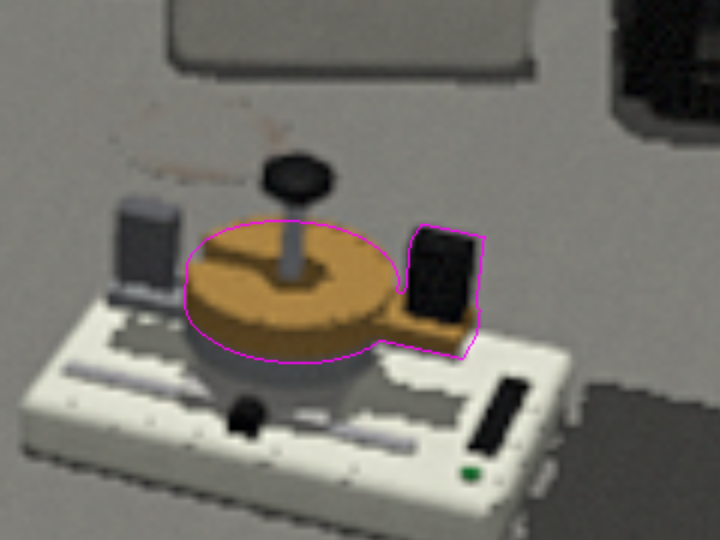

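The brass weight lies flush on the steel one and matches the projected model (z = 57.5 mm, yaw -4°) in both views. The gripper is well clear, so I hand in.

```bash
python3 -c "
from cell import *
print(job_done())"
```

```text
the job is handed in; nothing more can be done
None
```

The brass weight is on the stand, resting on the steel weight with its slot opposite, and the job is handed in. No verdict was reported. The clock read about 19 s of the 45 s allowed.

- **Grasp and approach:** I gripped the large brass weight by its black grip (opening 13.6 mm, against a 14 mm block). I lifted it and slid it in along the stand's +x at about 76 mm height.
- **Stem:** I felt the stem at TCP x ≈ 0.490 m; the pictures had put contact at 0.4896 m. The side force there rose to about 3.5 N.
- **Lowering:** I backed off until contact was light. The recess passed over the boss without catching, and support began with the underside at about 57–58 mm. The highest vertical load I read was about 4 N above the free-hanging weight.
- **Release:** I opened the jaws and backed up clear.

**Last checks:** in the final top and side pictures the weight looks flat and lines up with the model drawn at the stem (57.5 mm height, yaw −4°). The gripper is clear and the wrist force is about zero.

**Disagreements:**
- The stand base's midline, measured from the top camera, lay about 2 mm in y from the knob and stem. I used the stem.
- Before entry, the side camera put the slot about 4 mm off the stem, while the top camera put it 0.4 mm off. I followed the top camera, and the slot went round the stem with side forces of 2 N or less.

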